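# Lap the drip slats on the sloping stand and shut the keeper

## Robot

A 6-joint arm with a two-finger parallel gripper is mounted at the origin on the work surface. World frame = base frame: x ahead of the robot, y to its left, z up, the work surface at z = 0. Lengths are in mm, angles in degrees, forces in N, time in s.
With the tool pointing down it reaches from about 350 to 875 mm from the base axis. Payload 4.2 kg.
Tool frame: the origin (TCP) lies between the finger pads; the fingertips stand arm.tip_extent ahead of it and the grasp point (between the pads) lies 6 mm ahead of it (arm.tip_extent is the distance from the TCP to the fingertips, in mm); z points along the fingers, y is the direction in which the jaws open and shut (so a half turn about z gives the same grasp; the last joint's range is limited). The gripper opens to 87 mm and grips with 3 to 60 N. Pads are 19 mm wide; open, the fingers measure 117 mm over their backs; the gripper's body (75 mm by 190 mm) begins 51 mm behind the grasp point.
Start: joints at [91.593, 22.042, 0.453, 0, -68.411, -14.817], TCP at [142.941, 608.414, 247.55] pointing down, gripper open.
Joint ranges: [-179.83, 179.83], [-69.29, 118.12], [-61.27, 80.66], [-181.25, 117.63], [-171.15, -9.14], [-177.46, 177.46]. Speed limits (degrees/s): [159.86, 159.86, 180, 180, 180, 180].

## Interface

Orientations are given as [roll, pitch, yaw] about the fixed x, y, z axes, in that order (R = Rz(yaw) Ry(pitch) Rx(roll)).
In Python, from rig import arm gives the robot as it stands.
- The arm moves only by the shell command python3 -m creep 'ROWS' [FORCE]. ROWS is JSON, a list of rows, each an object of numbers: "dx", "dy", "dz": the shift along the world's x, y, z in cm; "twist": the turn about the world's z in degrees; "fingers": the finger opening in cm, from 0 to 8.7. In form: [{"dx": .., "dy": .., "dz": .., "twist": .., "fingers": ..}, ...]. A call has 1 to 20 rows; each row is the pose to reach, as a shift and turn from the pose measured when the call began; what a row does not reach only later rows make up. A row lasts 1/12 s, in which the tool goes at most 41.7 mm and 7.16 degrees, less where a joint would pass 70% of its speed; a pose out of reach is approached as far as the arm can. A call with a gripper value outside its range is refused whole. The fingers move at their own pace and stop on an object; FORCE is the grip in N (left out, the last holds). Time passes only in rows, so rows that repeat a pose let the fingers close. It gives the time, the measured TCP pose, the force and the opening at its end, in the units of the state.
- arm.sense(): the state, without advancing time (a new reading comes with each control period).
- arm.snapshot(name): name is "side" or "top"; returns a dict with "color" (400x640x3 uint8, red, green, blue), "vertical_fov" (degrees; the focal length in pixels is half the picture's height over the tangent of half this angle, whatever the lens; pixels are square), "cx", "cy" (the principal point, pixels), "D" ([k1, k2, p1, p2, k3] as OpenCV has them; the pictures are not rectified), "R" (3x3) and "t" (3): a world point X has camera coordinates R X + t. Camera axes: x right, y down, z forward; pixel columns grow to the right and rows downward; lengths in mm; the calibration is good to about 2 mm. A picture is of the moment at which its call begins. There is no depth.
- arm.close_job(): hands the job in, once; it reports no verdict.
The state is a dict: "t": time; "qpos": joint angles; "dq": joint speeds; "joint_efforts": joint torques, N m; "position": TCP position; "eef_rot": TCP orientation; "contact_force": force on the tool from outside, world axes, zero at the start; "moment": the same for the moment, N m; "grip_width": opening from 0.0 (shut) to 1.0 (fully open).
Only numpy, scipy, OpenCV 4.12 (cv2) and the standard library are available. Lean on these libraries where they do the work, as an engineer would, in place of code of your own. Each camera call takes 0.05 s, during which the arm holds its last target. There are 200 camera calls.

## Task

Lay the three aluminium slats on the sloping grey deck like shingles, working upwards: blue-ribbed first, then yellow, then red, ribs up and at the lower end, each centred across the deck and square to it, its lower edge on the painted line of its own colour, and let go, so that each laps over the one below. Then swing the black keeper flap down until it rests on the top slat. Leave everything else where it is.

Things in the scene. Friction and masses are not known exactly. Their poses are not given: they have to be found in the camera images.
- deck: Grey sloping deck (fixed), 250 mm up the slope, 170 mm wide, 18 degrees to the level, lower edge 30 mm above the table, towards the robot. Origin: middle of its lower edge, on the upper face. x runs up the slope, y along the width (left looking up the slope), z out of the face. At x = 40 to 50 mm a wooden starter strip, 120 mm wide, 5 mm high, props the lowest slat, so all three slats end tilted alike.
- line_blue (a point): Middle of the lowest painted line, blue, 3 mm broad, running across the whole width of the deck at deck x = 25 mm; its ends stay visible beside the slats. Axes as the deck's.
- line_yellow (a point): Middle of the middle painted line, yellow, 3 mm broad, running across the whole width of the deck at deck x = 80 mm; its ends stay visible beside the slats. Axes as the deck's.
- line_red (a point): Middle of the highest painted line, red, 3 mm broad, running across the whole width of the deck at deck x = 135 mm; its ends stay visible beside the slats. Axes as the deck's.
- slat_blue: Loose aluminium slat, 80 (x) by 120 (y) by 5 mm, about 0.12 kg, starts flat on the table. Origin: centre of its underside, z up. On top stands a blue plastic grip rib, 30 mm long in x (x = -30 to 0 mm), 14 mm wide in y, at y = 0, its top 35 mm above the underside: pinch it across y. The -x edge, nearer the rib, is the lower edge when laid.
- tail_blue (a point): Middle of the lower (-x) underside edge of the slat with the blue rib: goes on the blue line. Axes as the slat's. Laid, the slat's upper edge touches the deck and its underside rests on the slat below (or starter strip): it is pitched 5.2 degrees less than the deck, its lower edge 7 mm off the deck's face. Friction stops it sliding.
- slat_yellow: Loose aluminium slat, 80 (x) by 120 (y) by 5 mm, about 0.12 kg, starts flat on the table. Origin: centre of its underside, z up. On top stands a yellow plastic grip rib, 30 mm long in x (x = -30 to 0 mm), 14 mm wide in y, at y = 0, its top 35 mm above the underside: pinch it across y. The -x edge, nearer the rib, is the lower edge when laid.
- tail_yellow (a point): Middle of the lower (-x) underside edge of the slat with the yellow rib: goes on the yellow line. Axes as the slat's. Laid, the slat's upper edge touches the deck and its underside rests on the slat below (or starter strip): it is pitched 5.2 degrees less than the deck, its lower edge 7 mm off the deck's face. Friction stops it sliding.
- slat_red: Loose aluminium slat, 80 (x) by 120 (y) by 5 mm, about 0.12 kg, starts flat on the table. Origin: centre of its underside, z up. On top stands a red plastic grip rib, 30 mm long in x (x = -30 to 0 mm), 14 mm wide in y, at y = 0, its top 35 mm above the underside: pinch it across y. The -x edge, nearer the rib, is the lower edge when laid.
- tail_red (a point): Middle of the lower (-x) underside edge of the slat with the red rib: goes on the red line. Axes as the slat's. Laid, the slat's upper edge touches the deck and its underside rests on the slat below (or starter strip): it is pitched 5.2 degrees less than the deck, its lower edge 7 mm off the deck's face. Friction stops it sliding.
- keeper (a joint): Hinge of the black keeper flap at the top end of the deck, rad. 0: parallel to the deck, pointing down the slope; grows as the flap swings up and over, away from the robot (1.57 square to the deck, stop at 2.5). Starts open, 1.7 to 2.2. Stiff (0.04 N m): stays where left, about 1 N at its edge moves it. Down on the laid red slat it reads about 0.04; on the bare deck -0.14.
- keeper_hinge (a point): Middle of the flap's hinge axis (which runs along deck y), at deck x = 235 mm, 8 mm above the deck's face, mid thickness of the flap. The flap is a plate 48 mm long from here, 110 mm wide (y), 5 mm thick.
- keeper_edge (a point): Middle of the flap's free edge, 48 mm from the hinge, mid thickness.
- wax_tin: Bystander: green round tin, 64 mm across, 36 mm high. Origin: centre of underside.
- polish_pad: Bystander: orange round pad, 68 mm across, 22 mm high. Origin: centre of underside.
- jar: Bystander: amber jar, 50 mm across, 60 mm high. Origin: centre of underside.
- screwdriver: Bystander: screwdriver lying on the table, 170 mm long, to the left of the deck. Fixed equipment stands round the working area: blue sprayer (200 mm high), clear brush stand, aluminium pad plate, grey cabinet with a red drawer.
Not all that is in view belongs to the job. What is shaped like the slat_yellow but orange is not meant.

How it is judged (in metres and radians):
On the way, in this order (a step that is already met when the one before it is completed fails the run):
1. the blue slat lies on the blue line, let go (x of tail_blue in the frame of line_blue between -0.008 and 0.008 m and y of tail_blue in the frame of line_blue between -0.014 and 0.014 m and z of tail_blue in the frame of line_blue between 0.003 and 0.013 m and x of slat_blue in the frame of line_blue above 0.03 m and z of slat_blue in the frame of line_blue between 0 and 0.009 m and angle between the y axis of slat_blue and the y axis of deck, either way round below 0.1 rad and angle between slat_blue's own z axis and vertical below 0.6 rad and linear speed of slat_blue below 0.02 m/s and contact force between the fingers and slat_blue below 0.1 N), for 0.2 s.
2. the yellow slat lies on the yellow line, let go, lapping the slat below (x of tail_yellow in the frame of line_yellow between -0.008 and 0.008 m and y of tail_yellow in the frame of line_yellow between -0.014 and 0.014 m and z of tail_yellow in the frame of line_yellow between 0.003 and 0.013 m and x of slat_yellow in the frame of line_yellow above 0.03 m and z of slat_yellow in the frame of line_yellow between 0 and 0.009 m and angle between the y axis of slat_yellow and the y axis of deck, either way round below 0.1 rad and angle between slat_yellow's own z axis and vertical below 0.6 rad and linear speed of slat_yellow below 0.02 m/s and contact force between the fingers and slat_yellow below 0.1 N), for 0.2 s.
3. the red slat lies on the red line, let go, lapping the slat below (x of tail_red in the frame of line_red between -0.008 and 0.008 m and y of tail_red in the frame of line_red between -0.014 and 0.014 m and z of tail_red in the frame of line_red between 0.003 and 0.013 m and x of slat_red in the frame of line_red above 0.03 m and z of slat_red in the frame of line_red between 0 and 0.009 m and angle between the y axis of slat_red and the y axis of deck, either way round below 0.1 rad and angle between slat_red's own z axis and vertical below 0.6 rad and linear speed of slat_red below 0.02 m/s and contact force between the fingers and slat_red below 0.1 N), for 0.2 s.
4. the keeper flap is down on the red slat (value of joint keeper below 0.13 rad), for 0.2 s.
At the end, for the whole second after the job is handed in: Each slat rests, released, lower edge within 8 mm of its line along the slope and 3 to 13 mm off the deck, centred within 14 mm, square within 0.1 rad, upper edge up the slope, mid underside 0 to 9 mm off the deck; keeper down on the red slat (joint under 0.13 rad) (all of step 1 and all of step 2 and all of step 3 and value of joint keeper below 0.13 rad); the robot touches nothing.
It fails at once if a bystander is moved more than 30 mm (distance of any of wax_tin, polish_pad, jar, screwdriver from where it was at the start of the episode above 0.03 m).
It also fails if it takes over 72 s, if anything falls off the work surface, if the arm or the gripper's body presses on something with over 40 N, if the wrist force passes 120 N, or if a joint passes its speed limit or range.

## Working session

There is one attempt and no reset: what is moved stays moved. The work goes in short steps, Python scripts to look and compute and a shell command to move; the robot and the scene stay as the last step left them, time stands still between calls to the robot, and variables do not carry over. Pictures are saved under pics/ and viewed, about 8 in all and at most 12, crops included, and the job is handed in when it is done.

```bash
ls; mkdir -p pics; python3 - <<'E'
from rig import arm
import cv2
print(arm.sense(), arm.tip_extent)
for n in("side","top"):
    s=arm.snapshot(n); cv2.imwrite(f"pics/{n}0.png",s["color"][:,:,::-1])
    print(n,{k:v for k,v in s.items() if k!="color"})
E
```

```text
pics
{'t': 0.0, 'qpos': array([ 9.15949243e+01,  2.20902926e+01,  3.80782899e-01, -2.69556823e-02,
       -6.84100272e+01, -1.48148147e+01]), 'dq': array([ 0.19619841, -0.04362048,  0.08737046, -0.00598767, -0.01637258,
       -0.01697791]), 'joint_efforts': array([-1.03579252e-04, -3.90669036e+01,  1.87406230e+01,  4.22009781e+00,
        1.09243928e-02, -1.93127357e-04]), 'position': array([142.81194784, 607.91803215, 246.47658847]), 'eef_rot': array([ 1.79878031e+02, -6.35437753e-03, -1.32298285e+01]), 'contact_force': array([ 0.31958875, -0.41755867, -0.49171551]), 'moment': array([-0.01022693,  0.01619426,  0.0057237 ]), 'grip_width': 1.0037438348901027} 25.0
side {'vertical_fov': 43.932138809654276, 'cx': 317.19347754606196, 'cy': 200.8073984762444, 'D': array([0.02422564, 0.        , 0.        , 0.        , 0.        ]), 'R': array([[ 8.07243205e-01, -5.90218482e-01, -7.43134463e-04],
       [-4.29988882e-01, -5.87233376e-01, -6.85759815e-01],
       [ 4.04311723e-01,  5.53894490e-01, -7.27827537e-01]]), 't': array([-438.45361524,  301.80103695, 1305.08692165])}
top {'vertical_fov': 54.49568640055426, 'cx': 319.19478713596055, 'cy': 198.50530898717818, 'D': array([-0.09192176,  0.        ,  0.        ,  0.        ,  0.        ]), 'R': array([[-9.49072864e-04, -9.99968523e-01,  7.87729189e-03],
       [-9.80881756e-01, -6.02041229e-04, -1.94603749e-01],
       [ 1.94602366e-01, -7.91138504e-03, -9.80850309e-01]]), 't': array([ -25.22909252,  544.59961272, 1019.25358394])}
```

View pics/side0.png

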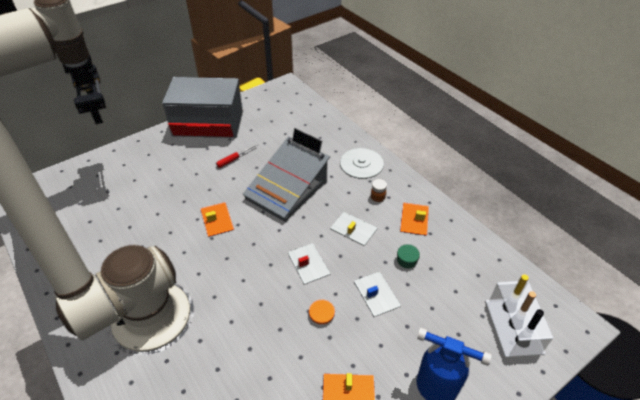

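View pics/top0.png

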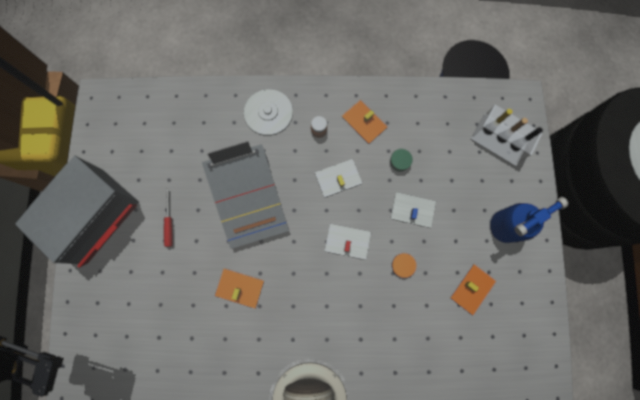

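The top view shows the deck around (245,195) with its flap open at (230,152). The blue slat is at (413,210), yellow at (340,178) and red at (347,242). The orange plates are decoys. Next I'll measure the positions.

```bash
cat > h.py <<'E'
from rig import arm
import numpy as np, cv2
class Cam:
    def __init__(s,n):
        s.d=arm.snapshot(n); s.im=s.d["color"]; f=s.im.shape[0]/2/np.tan(np.radians(s.d["vertical_fov"]/2))
        s.K=np.array([[f,0,s.d["cx"]],[0,f,s.d["cy"]],[0,0,1]]); s.R,s.t,s.D=s.d["R"],s.d["t"],s.d["D"]
        s.hsv=cv2.cvtColor(s.im,cv2.COLOR_RGB2HSV).astype(int)
    def cast(s,px,z):
        u=cv2.undistortPoints(np.float64(px).reshape(-1,1,2),s.K,s.D).reshape(-1,2)
        d=np.c_[u,np.ones(len(u))]@s.R; c=-s.R.T@s.t
        return (c+d*((z-c[2])/d[:,2])[:,None])[:,:2]
    def proj(s,X):
        return cv2.projectPoints(np.float64(X).reshape(-1,3),cv2.Rodrigues(s.R)[0],s.t,s.K,s.D)[0].reshape(-1,2)
HUE={"red":lambda h:(h<6)|(h>172),"yellow":lambda h:(h>20)&(h<32),"blue":lambda h:(h>100)&(h<130)}
def blob(m,seed,r=25):
    """connected component of mask m of most pixels near seed"""
    w=np.zeros_like(m);x,y=np.int32(seed);w[y-r:y+r,x-r:x+r]=1
    n,l,st,c=cv2.connectedComponentsWithStats((m&w).astype(np.uint8))
    if n<2: return np.zeros((0,2))
    k=1+st[1:,4].argmax(); return np.argwhere(l==k)[:,::-1]
E
cat > m.py <<'E'
from h import *
cs={n:Cam(n) for n in("top","side")}
seeds={"blue":[(413,210),(377,294)],"yellow":[(340,178),(353,228)],"red":[(347,242),(309,264)]}
for i,(n,c) in enumerate(cs.items()):
    H,S,V=np.moveaxis(c.hsv,2,0)
    for k in seeds:
        sd=seeds[k][i]
        rib=blob(HUE[k](H)&(S>90),sd)
        x,y=sd; loc=V[y-30:y+30,x-30:x+30]; 
        thr=(np.percentile(loc[V[y-30:y+30,x-30:x+30]>0],50)+np.percentile(loc,92))/2
        pl=blob((V>thr)|(HUE[k](H)&(S>60)),sd,30)
        r=cv2.minAreaRect(np.float32(c.cast(pl,5)))
        b=c.cast(rib,25)
        rr=cv2.minAreaRect(np.float32(c.cast(rib,25)))
        print(n,k,"plate",np.round(r[0],1),np.round(r[1]),round(r[2],1),len(pl),"thr",thr,"rib",b.mean(0).round(1),len(rib))
    for k,d in(("blue",25),("yellow",80),("red",135)):
        z=30+d*np.sin(np.radians(18)); x0,y0,x1,y1=[(200,140,295,250),(240,130,330,220)][i]
        w=np.zeros(H.shape,bool);w[y0:y1,x0:x1]=1
        hue=HUE[k](H)&w&(S>(70 if k!="blue" else 75))
        p=np.argwhere(hue)[:,::-1]; q=c.cast(p,z)
        if len(q)<8: print(n,k,"few",len(q)); continue
        vx,vy,ax,ay=cv2.fitLine(np.float32(q),cv2.DIST_HUBER,0,.01,.01).ravel()
        if vy<0:vx,vy=-vx,-vy
        s=(q-[ax,ay])@[vx,vy]; m=np.array([ax,ay])+[vx*(s.max()+s.min())/2,vy*(s.max()+s.min())/2]
        print(n,"line",k,len(q),"mid",m.round(1),"len",round(np.ptp(s)),"yaw",round(np.degrees(np.arctan2(-vx,vy)),1))
im=np.hstack([cv2.resize(cs["top"].im[140:260,195:305],None,fx=3.6,fy=3.6,interpolation=2),cv2.resize(cs["side"].im[120:240,235:345],None,fx=3.6,fy=3.6,interpolation=2)])
cv2.imwrite("pics/deck.png",im[:,:,::-1])
E
python3 m.py
```

```text
top blue plate [ 522.9 -298.7] [118.  77.] 77.1 1000 thr 154.5 rib [ 507.4 -294.5] 43
top yellow plate [618.3 -81.1] [ 78. 119.] 20.7 987 thr 157.0 rib [603.  -86.5] 39
top red plate [ 431.5 -106. ] [119.  78.] 78.2 1077 thr 157.5 rib [ 416.3 -103. ] 37
top line blue 10 mid [457.3 143.6] len 121 yaw 17.6
top line yellow 58 mid [505.9 163.4] len 157 yaw 17.6
top line red 9 mid [553.8 185.4] len 131 yaw 17.5
side blue plate [ 524.9 -299.1] [118.  78.] 77.0 1009 thr 212.5 rib [ 507.7 -297.7] 88
side yellow plate [620.  -81.4] [ 78. 119.] 19.4 705 thr 209.5 rib [603.5 -88.7] 62
side red plate [ 433.8 -107. ] [119.  78.] 78.5 852 thr 211.0 rib [ 416.1 -106.9] 84
side line blue 130 mid [596.3 221.1] len 359 yaw -58.9
side line yellow 93 mid [504.  173.7] len 196 yaw 17.2
side line red 70 mid [557.2 179.5] len 167 yaw 16.9
```

View pics/deck.png

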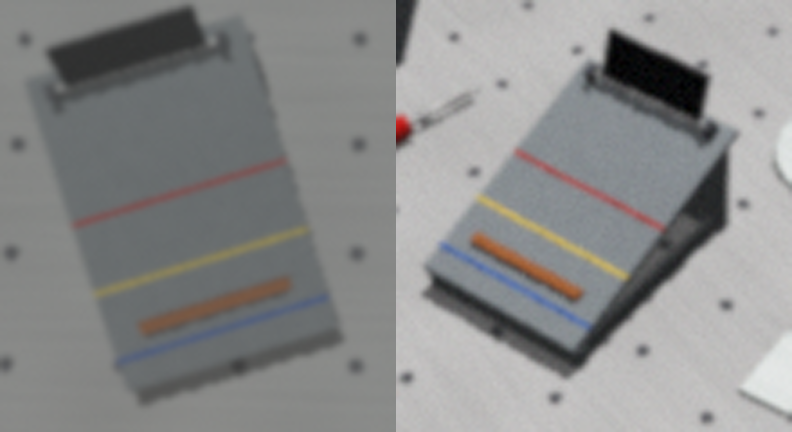

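```bash
python3 - <<'E'
from h import *
T=Cam("top");S=Cam("side")
P={"top":(T,(195,140),[[(117,361),(328,297)],[(97,294),(307,231)],[(77,224),(285,160)]]),
"side":(S,(235,120),[[(45,245),(196,327)],[(82,198),(232,277)],[(120,152),(268,230)]])}
s18,c18=np.sin(np.radians(18)),np.cos(np.radians(18))
allo=[];Y=[]
for n,(c,o,L) in P.items():
    ms=[]
    for e,d in zip(L,(25,80,135)):
        q=c.cast((np.array(e)+.5)/3.6-.5+np.array(o),30+d*s18)
        v=q[0]-q[1]; yaw=np.degrees(np.arctan2(-v[0],v[1])); Y.append(yaw); ms.append(q.mean(0))
        print(n,d,"mid",q.mean(0).round(1),"len",np.linalg.norm(v).round(1),"yaw",yaw.round(2))
    v=ms[2]-ms[0];print("dist",np.linalg.norm(v).round(1),"exp",110*c18,"yaw",np.degrees(np.arctan2(v[1],v[0])).round(2)); allo.append(ms)
m=np.mean(allo,0);print(m.round(1),np.mean(Y))
E
```

```text
top 25 mid [456.  147.9] len 168.7 yaw 17.15
top 80 mid [505.  162.5] len 166.6 yaw 17.06
top 135 mid [556.3 177.3] len 164.4 yaw 17.58
dist 104.5 exp 104.61621679246689 yaw 16.34
side 25 mid [458.2 144.8] len 168.4 yaw 18.33
side 80 mid [507.5 161. ] len 167.7 yaw 18.18
side 135 mid [557.1 175.6] len 167.6 yaw 17.21
dist 103.6 exp 104.61621679246689 yaw 17.29
[[457.1 146.4]
 [506.3 161.8]
 [556.7 176.5]] 17.584993207633687
```

```bash
python3 -m creep '[{"dx":36.57,"dy":-90.36,"dz":-8,"twist":0.2,"fingers":5},{"dx":36.57,"dy":-90.36,"dz":-8,"twist":0.2,"fingers":5},{"dx":36.57,"dy":-90.36,"dz":-8,"twist":0.2,"fingers":5},{"dx":36.57,"dy":-90.36,"dz":-8,"twist":0.2,"fingers":5},{"dx":36.57,"dy":-90.36,"dz":-8,"twist":0.2,"fingers":5},{"dx":36.57,"dy":-90.36,"dz":-8,"twist":0.2,"fingers":5},{"dx":36.57,"dy":-90.36,"dz":-8,"twist":0.2,"fingers":5},{"dx":36.57,"dy":-90.36,"dz":-8,"twist":0.2,"fingers":5},{"dx":36.57,"dy":-90.36,"dz":-8,"twist":0.2,"fingers":5},{"dx":36.57,"dy":-90.36,"dz":-8,"twist":0.2,"fingers":5},{"dx":36.57,"dy":-90.36,"dz":-8,"twist":0.2,"fingers":5},{"dx":36.57,"dy":-90.36,"dz":-8,"twist":0.2,"fingers":5},{"dx":36.57,"dy":-90.36,"dz":-8,"twist":0.2,"fingers":5},{"dx":36.57,"dy":-90.36,"dz":-8,"twist":0.2,"fingers":5},{"dx":36.57,"dy":-90.36,"dz":-8,"twist":0.2,"fingers":5},{"dx":36.57,"dy":-90.36,"dz":-8,"twist":0.2,"fingers":5},{"dx":36.57,"dy":-90.36,"dz":-8,"twist":0.2,"fingers":5},{"dx":36.57,"dy":-90.36,"dz":-8,"twist":0.2,"fingers":5},{"dx":36.57,"dy":-90.36,"dz":-8,"twist":0.2,"fingers":5},{"dx":36.57,"dy":-90.36,"dz":-8,"twist":0.2,"fingers":5}]'
```

```text
t: 1.97
position: [454.9, -163.8, 179.1]
eef_rot: [180.0, -0.0, -13.0]
contact_force: [1.1, 1.2, -0.6]
grip_width: 0.577
```

```bash
python3 -m creep '[{"dx":5.36,"dy":-13.2,"dz":-4,"fingers":5},{"dx":5.36,"dy":-13.2,"dz":-4,"fingers":5},{"dx":5.36,"dy":-13.2,"dz":-4,"fingers":5},{"dx":5.36,"dy":-13.2,"dz":-4,"fingers":5},{"dx":5.36,"dy":-13.2,"dz":-6,"fingers":5},{"dx":5.36,"dy":-13.2,"dz":-8,"fingers":5},{"dx":5.36,"dy":-13.2,"dz":-8,"fingers":5},{"dx":5.36,"dy":-13.2,"dz":-8,"fingers":5},{"dx":5.36,"dy":-13.2,"dz":-8,"fingers":5}]'
python3 - <<'E'
from h import *
s=Cam("side");t=Cam("top")
im=np.hstack([cv2.resize(t.im[150:260,360:470],None,fx=3.6,fy=3.6),cv2.resize(s.im[230:340,325:435],None,fx=3.6,fy=3.6)])
cv2.imwrite("pics/g1.png",im[:,:,::-1]); print(arm.sense()["position"])
E
```

```text
[ 455.82232909 -166.03567892  178.16702461]$[0]: bad value
```

View pics/g1.png

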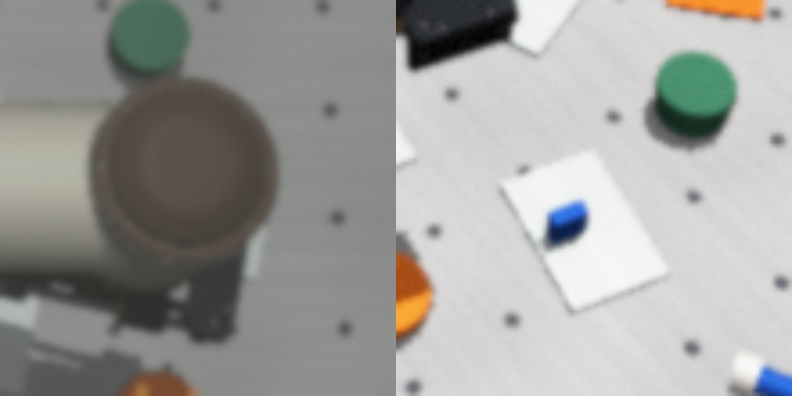

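The call was refused because every row needs a twist, so the arm hasn't moved. The picture shows the blue slat undisturbed, with its rib at about side pixel (373,290). I'll send it again.

```bash
python3 -m creep '[{"dx":5.3,"dy":-13,"dz":-4,"twist":0,"fingers":5},{"dx":5.3,"dy":-13,"dz":-4,"twist":0,"fingers":5},{"dx":5.3,"dy":-13,"dz":-4,"twist":0,"fingers":5},{"dx":5.3,"dy":-13,"dz":-4,"twist":0,"fingers":5},{"dx":5.3,"dy":-13,"dz":-6,"twist":0,"fingers":5},{"dx":5.3,"dy":-13,"dz":-8,"twist":0,"fingers":5},{"dx":5.3,"dy":-13,"dz":-8,"twist":0,"fingers":5},{"dx":5.3,"dy":-13,"dz":-8,"twist":0,"fingers":5},{"dx":5.3,"dy":-13,"dz":-8,"twist":0,"fingers":5}]'
python3 - <<'E'
from h import *
s=Cam("side")
cv2.imwrite("pics/g2.png",cv2.resize(s.im[220:340,315:435],None,fx=4,fy=4)[:,:,::-1]); print(arm.sense()["position"],arm.sense()["eef_rot"])
E
```

```text
t: 2.82
position: [509.5, -295.8, 99.4]
eef_rot: [179.9, -0.1, -13.4]
contact_force: [0.1, 0.1, 0.5]
grip_width: 0.571
[ 509.80165816 -295.8288101    99.83343539] [ 1.79873121e+02 -1.44130990e-01 -1.33672445e+01]
```

View pics/g2.png

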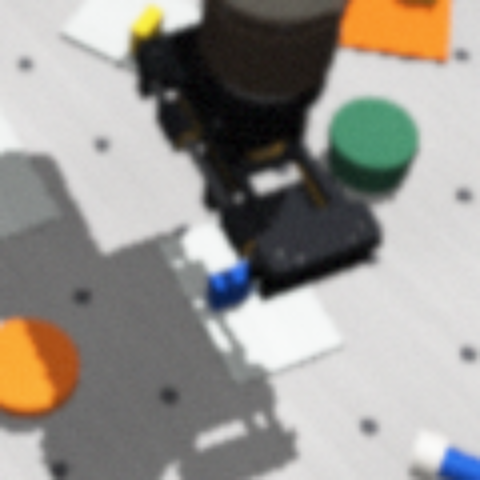

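```bash
python3 -m creep '[{"dx":-0.1,"dy":0,"dz":-3,"twist":0.3,"fingers":5},{"dx":-0.1,"dy":0,"dz":-5,"twist":0.3,"fingers":5},{"dx":-0.1,"dy":0,"dz":-6.5,"twist":0.3,"fingers":5},{"dx":-0.1,"dy":0,"dz":-6.5,"twist":0.3,"fingers":5},{"dx":-0.1,"dy":0,"dz":-6.5,"twist":0.3,"fingers":5},{"dx":-0.1,"dy":0,"dz":-6.5,"twist":0.3,"fingers":1},{"dx":-0.1,"dy":0,"dz":-6.5,"twist":0.3,"fingers":1},{"dx":-0.1,"dy":0,"dz":-6.5,"twist":0.3,"fingers":1},{"dx":-0.1,"dy":0,"dz":-6.5,"twist":0.3,"fingers":1},{"dx":-0.1,"dy":0,"dz":-6.5,"twist":0.3,"fingers":1},{"dx":-0.1,"dy":0,"dz":-6.5,"twist":0.3,"fingers":1},{"dx":-0.1,"dy":0,"dz":-6.5,"twist":0.3,"fingers":1},{"dx":-0.1,"dy":0,"dz":-6.5,"twist":0.3,"fingers":1}]' 15
```

```text
t: 3.95
position: [508.9, -296.0, 35.0]
eef_rot: [179.9, -0.2, -13.1]
contact_force: [0.0, -0.1, 1.9]
grip_width: 0.159
```

```bash
python3 -m creep '[{"dx":0,"dy":0,"dz":3,"twist":0,"fingers":1},{"dx":0,"dy":0,"dz":7,"twist":0,"fingers":1},{"dx":0,"dy":3,"dz":11,"twist":5,"fingers":1},{"dx":-0.5,"dy":7,"dz":12,"twist":10,"fingers":1},{"dx":-1,"dy":11,"dz":12,"twist":15,"fingers":1},{"dx":-1.5,"dy":15,"dz":12,"twist":20,"fingers":1},{"dx":-2,"dy":19,"dz":12,"twist":25,"fingers":1},{"dx":-2.5,"dy":23,"dz":12,"twist":30.4,"fingers":1},{"dx":-3,"dy":27,"dz":12,"twist":30.4,"fingers":1},{"dx":-3.3,"dy":31,"dz":12,"twist":30.4,"fingers":1},{"dx":-3.63,"dy":35,"dz":12,"twist":30.4,"fingers":1},{"dx":-3.63,"dy":39,"dz":12,"twist":30.4,"fingers":1},{"dx":-3.63,"dy":42,"dz":11.5,"twist":30.4,"fingers":1},{"dx":-3.63,"dy":44.69,"dz":11,"twist":30.4,"fingers":1},{"dx":-3.63,"dy":44.69,"dz":10,"twist":30.4,"fingers":1},{"dx":-3.63,"dy":44.69,"dz":10,"twist":30.4,"fingers":1},{"dx":-3.63,"dy":44.69,"dz":10,"twist":30.4,"fingers":1},{"dx":-3.63,"dy":44.69,"dz":10,"twist":30.4,"fingers":1}]'
python3 - <<'E'
from h import *
s=Cam("side")
cv2.imwrite("pics/p1.png",cv2.resize(s.im[110:240,230:360],None,fx=4,fy=4)[:,:,::-1])
E
```

```text
t: 5.45
position: [472.4, 150.3, 135.1]
eef_rot: [179.9, -0.1, 17.3]
contact_force: [-0.6, -0.2, -2.1]
grip_width: 0.158
```

View pics/p1.png

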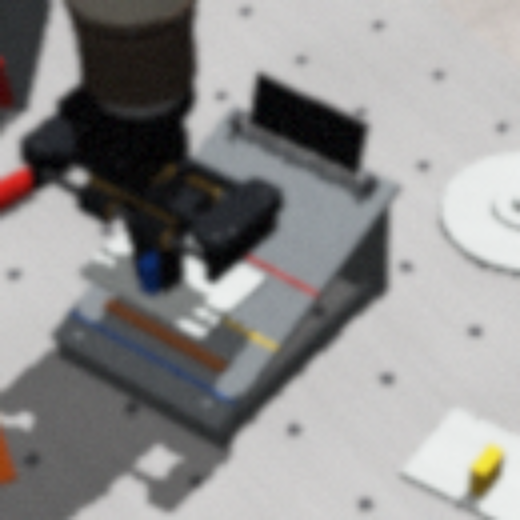

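The slat is held above the deck, square to the line, with its rib at crop (150,272). I'll lower it slowly with a light grip so it can pivot.

```bash
python3 -m creep '[{"dx":0,"dy":0.05,"dz":-1.5,"twist":0,"fingers":1},{"dx":0,"dy":0.05,"dz":-2.5,"twist":0,"fingers":1},{"dx":0,"dy":0.05,"dz":-3,"twist":0,"fingers":1},{"dx":0,"dy":0.05,"dz":-3.4,"twist":0,"fingers":1},{"dx":0,"dy":0.05,"dz":-3.7,"twist":0,"fingers":1},{"dx":0,"dy":0.05,"dz":-4,"twist":0,"fingers":1},{"dx":0,"dy":0.05,"dz":-4.3,"twist":0,"fingers":1},{"dx":0,"dy":0.05,"dz":-4.6,"twist":0,"fingers":1},{"dx":0,"dy":0.05,"dz":-4.8,"twist":0,"fingers":1},{"dx":0,"dy":0.05,"dz":-5,"twist":0,"fingers":1},{"dx":0,"dy":0.05,"dz":-5.1,"twist":0,"fingers":1},{"dx":0,"dy":0.05,"dz":-5.1,"twist":0,"fingers":1},{"dx":0,"dy":0.05,"dz":-5.1,"twist":0,"fingers":1}]' 6
```

```text
t: 6.58
position: [472.5, 150.7, 84.4]
eef_rot: [179.9, -0.1, 17.3]
contact_force: [-2.3, -0.6, 0.2]
grip_width: 0.161
```

```bash
python3 -m creep '[{"dx":0,"dy":0,"dz":0,"twist":0,"fingers":5},{"dx":0,"dy":0,"dz":0,"twist":0,"fingers":5},{"dx":0,"dy":0,"dz":0,"twist":0,"fingers":5},{"dx":0,"dy":0,"dz":0,"twist":0,"fingers":5},{"dx":0,"dy":0,"dz":0,"twist":0,"fingers":5},{"dx":0,"dy":0,"dz":3,"twist":0,"fingers":5},{"dx":0,"dy":0,"dz":7,"twist":0,"fingers":5},{"dx":2,"dy":-3,"dz":9,"twist":0,"fingers":5},{"dx":4,"dy":-7,"dz":9,"twist":0,"fingers":5},{"dx":6,"dy":-10,"dz":9,"twist":0,"fingers":5},{"dx":7.5,"dy":-14,"dz":9,"twist":0,"fingers":5},{"dx":9,"dy":-17.5,"dz":9,"twist":0,"fingers":5},{"dx":11,"dy":-21,"dz":8,"twist":2.7,"fingers":5},{"dx":13.2,"dy":-23.8,"dz":6,"twist":2.7,"fingers":5},{"dx":13.2,"dy":-23.8,"dz":5,"twist":2.7,"fingers":5},{"dx":13.2,"dy":-23.8,"dz":3,"twist":2.7,"fingers":5},{"dx":13.2,"dy":-23.8,"dz":2,"twist":2.7,"fingers":5},{"dx":13.2,"dy":-23.8,"dz":2,"twist":2.7,"fingers":5}]'
cat > chk.py <<'E'
import sys
from h import *
n=sys.argv[1]; T=Cam("top");S=Cam("side")
im=np.hstack([cv2.resize(T.im[140:260,195:305],None,fx=3.6,fy=3.6,interpolation=2),cv2.resize(S.im[120:240,235:345],None,fx=3.6,fy=3.6,interpolation=2)])
cv2.imwrite(f"pics/{n}.png",im[:,:,::-1])
# predicted outlines of laid slats (underside corners, deck frame -> world), in crop pixels
yaw,p=np.radians([17.3,18]); ux=np.array([np.cos(yaw)*np.cos(p),np.sin(yaw)*np.cos(p),np.sin(p)]); uy=np.array([-np.sin(yaw),np.cos(yaw),0]); uz=np.cross(ux,uy)
o=np.array([506.7,161.6,54.7])-80*ux
a=np.radians(5.2)
for k,d in(("blue",25),("yellow",80),("red",135)):
    f=lambda x,y,z:o+ux*(d+x*np.cos(a)+z*np.sin(a))+uy*y+uz*(7-x*np.sin(a)+z*np.cos(a))
    pts=[f(0,60,5),f(0,-60,5),f(80,-60,5),f(80,60,5),f(25,0,35)]
    for c,off,sh in((T,(195,140),0),(S,(235,120),396)):
        print(k,((c.proj(pts)-off+.5)*3.6+[sh,0]).round().astype(int).tolist())
E
python3 chk.py b1
```

```text
t: 8.08
position: [602.5, -87.3, 101.4]
eef_rot: [180.0, 0.2, 19.9]
contact_force: [-0.4, 0.6, 0.1]
grip_width: 0.572
blue [[149, 354], [300, 308], [269, 207], [117, 253], [211, 303]]
blue [[457, 249], [564, 309], [620, 242], [514, 185], [520, 238]]
yellow [[126, 286], [279, 239], [248, 138], [95, 184], [188, 232]]
yellow [[495, 201], [602, 259], [657, 194], [551, 139], [558, 189]]
red [[103, 216], [257, 170], [226, 68], [72, 114], [165, 160]]
red [[532, 155], [639, 211], [693, 147], [586, 94], [596, 142]]
```

View pics/b1.png

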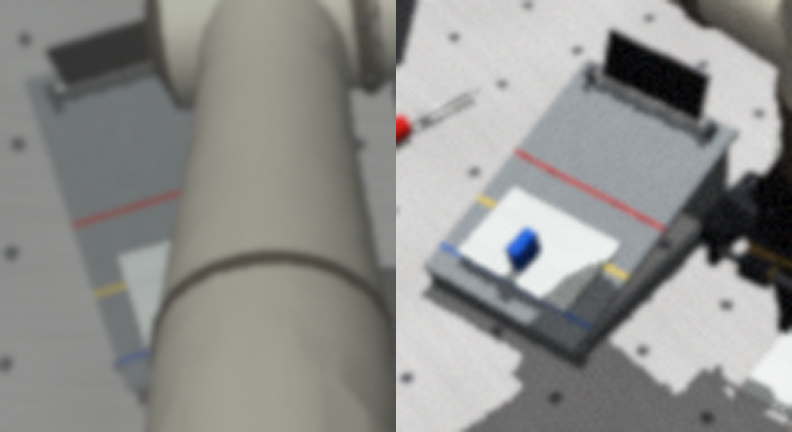

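The blue slat matches prediction to about 3 crop pixels (around 2 mm): upper-left corner at crop (515,186), upper-right at (618,242), lower-left at (460,247). Next is yellow.

```bash
python3 -m creep '[{"dx":0.17,"dy":0,"dz":-3,"twist":0,"fingers":5},{"dx":0.17,"dy":0,"dz":-5,"twist":0,"fingers":5},{"dx":0.17,"dy":0,"dz":-6.6,"twist":0,"fingers":5},{"dx":0.17,"dy":0,"dz":-6.6,"twist":0,"fingers":5},{"dx":0.17,"dy":0,"dz":-6.6,"twist":0,"fingers":5},{"dx":0.17,"dy":0,"dz":-6.6,"twist":0,"fingers":1},{"dx":0.17,"dy":0,"dz":-6.6,"twist":0,"fingers":1},{"dx":0.17,"dy":0,"dz":-6.6,"twist":0,"fingers":1},{"dx":0.17,"dy":0,"dz":-6.6,"twist":0,"fingers":1},{"dx":0.17,"dy":0,"dz":-6.6,"twist":0,"fingers":1},{"dx":0.17,"dy":0,"dz":-6.6,"twist":0,"fingers":1},{"dx":0.17,"dy":0,"dz":-6.6,"twist":0,"fingers":1},{"dx":0.17,"dy":0,"dz":-6.6,"twist":0,"fingers":1}]' 15
```

```text
t: 9.27
position: [606.3, -86.9, 38.8]
eef_rot: [179.8, -0.1, 20.0]
contact_force: [-1.0, 0.4, 1.5]
grip_width: 0.158
```

```bash
python3 -m creep '[{"dx":0,"dy":0,"dz":3,"twist":0,"fingers":1},{"dx":-1,"dy":0,"dz":7,"twist":0,"fingers":1},{"dx":-3,"dy":2,"dz":11,"twist":-2.7,"fingers":1},{"dx":-6,"dy":5,"dz":12,"twist":-2.7,"fingers":1},{"dx":-8.24,"dy":9,"dz":12,"twist":-2.7,"fingers":1},{"dx":-8.24,"dy":13,"dz":12,"twist":-2.7,"fingers":1},{"dx":-8.24,"dy":17,"dz":12,"twist":-2.7,"fingers":1},{"dx":-8.24,"dy":21,"dz":12,"twist":-2.7,"fingers":1},{"dx":-8.24,"dy":24,"dz":12,"twist":-2.7,"fingers":1},{"dx":-8.24,"dy":25.39,"dz":12,"twist":-2.7,"fingers":1},{"dx":-8.24,"dy":25.39,"dz":12,"twist":-2.7,"fingers":1},{"dx":-8.24,"dy":25.39,"dz":11,"twist":-2.7,"fingers":1},{"dx":-8.24,"dy":25.39,"dz":11,"twist":-2.7,"fingers":1},{"dx":-8.24,"dy":25.39,"dz":11,"twist":-2.7,"fingers":1},{"dx":-8.24,"dy":25.39,"dz":11,"twist":-2.7,"fingers":1}]'
```

```text
t: 10.52
position: [523.8, 165.5, 148.4]
eef_rot: [179.8, -0.1, 17.2]
contact_force: [0.6, 0.0, -0.6]
grip_width: 0.159
```

```bash
python3 -m creep '[{"dx":0,"dy":0.12,"dz":-1,"twist":0,"fingers":1},{"dx":0,"dy":0.12,"dz":-1.7,"twist":0,"fingers":1},{"dx":0,"dy":0.12,"dz":-2.2,"twist":0,"fingers":1},{"dx":0,"dy":0.12,"dz":-2.6,"twist":0,"fingers":1},{"dx":0,"dy":0.12,"dz":-3,"twist":0,"fingers":1},{"dx":0,"dy":0.12,"dz":-3.3,"twist":0,"fingers":1},{"dx":0,"dy":0.12,"dz":-3.6,"twist":0,"fingers":1},{"dx":0,"dy":0.12,"dz":-3.9,"twist":0,"fingers":1},{"dx":0,"dy":0.12,"dz":-4.1,"twist":0,"fingers":1},{"dx":0,"dy":0.12,"dz":-4.3,"twist":0,"fingers":1},{"dx":0,"dy":0.12,"dz":-4.4,"twist":0,"fingers":1},{"dx":0,"dy":0.12,"dz":-4.4,"twist":0,"fingers":1},{"dx":0,"dy":0.12,"dz":-4.4,"twist":0,"fingers":1}]' 6
```

```text
t: 11.6
position: [523.9, 166.7, 104.9]
eef_rot: [179.8, -0.1, 17.3]
contact_force: [-3.2, -1.5, 4.9]
grip_width: 0.162
```

```bash
python3 -m creep '[{"dx":0,"dy":0,"dz":0,"twist":0,"fingers":5},{"dx":0,"dy":0,"dz":0,"twist":0,"fingers":5},{"dx":0,"dy":0,"dz":0,"twist":0,"fingers":5},{"dx":0,"dy":0,"dz":0,"twist":0,"fingers":5},{"dx":0,"dy":0,"dz":0,"twist":0,"fingers":5},{"dx":0,"dy":0,"dz":3,"twist":0,"fingers":5},{"dx":0,"dy":0,"dz":7,"twist":0,"fingers":5},{"dx":-1.5,"dy":-3,"dz":7,"twist":-5,"fingers":5},{"dx":-3,"dy":-7,"dz":7,"twist":-10,"fingers":5},{"dx":-4.5,"dy":-11,"dz":7,"twist":-15,"fingers":5},{"dx":-6,"dy":-15,"dz":6,"twist":-20,"fingers":5},{"dx":-7.5,"dy":-19,"dz":4,"twist":-25,"fingers":5},{"dx":-9,"dy":-23,"dz":2,"twist":-28.9,"fingers":5},{"dx":-10.67,"dy":-27.1,"dz":0,"twist":-28.9,"fingers":5},{"dx":-10.67,"dy":-27.1,"dz":-1,"twist":-28.9,"fingers":5},{"dx":-10.67,"dy":-27.1,"dz":-1,"twist":-28.9,"fingers":5},{"dx":-10.67,"dy":-27.1,"dz":-1,"twist":-28.9,"fingers":5},{"dx":-10.67,"dy":-27.1,"dz":-1,"twist":-28.9,"fingers":5},{"dx":-10.67,"dy":-27.1,"dz":-1,"twist":-28.9,"fingers":5}]'
python3 chk.py y1 >/dev/null; python3 -c "
from rig import arm;print(arm.sense())"
```

```text
t: 13.18
position: [418.7, -103.5, 95.8]
eef_rot: [179.8, -0.2, -11.6]
contact_force: [0.1, 0.3, 0.2]
grip_width: 0.575
{'t': 13.2833, 'qpos': array([  8.04114007,  14.13163085, -37.7452767 ,   0.35706404,
       -37.97274146,  70.13172289]), 'dq': array([ 0.03291202,  0.04915616, -0.4373425 , -0.14656054, -0.05877167,
        0.12031118]), 'joint_efforts': array([-1.29630337e-01, -2.56464493e+01,  1.25398242e+01,  2.75464453e+00,
        8.79670191e-02, -2.02357041e-03]), 'position': array([ 418.41741225, -103.3624622 ,   95.7362173 ]), 'eef_rot': array([179.84360058,  -0.21580884, -11.54565555]), 'contact_force': array([ 0.24125808, -0.68338076,  0.10423494]), 'moment': array([ 0.01789871, -0.0312214 ,  0.00818206]), 'grip_width': 0.5750867138873865}
```

View pics/y1.png

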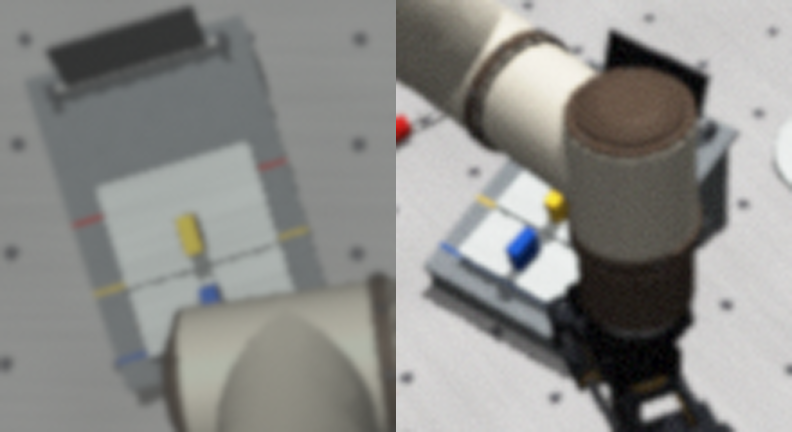

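Yellow's upper corners are at (96,186) and (249,142), within about 1 image pixel of prediction, and it laps the blue slat. Next is red.

```bash
python3 -m creep '[{"dx":-0.1,"dy":-0.05,"dz":-3,"twist":0,"fingers":5},{"dx":-0.1,"dy":-0.05,"dz":-5,"twist":0,"fingers":5},{"dx":-0.1,"dy":-0.05,"dz":-6.1,"twist":0,"fingers":5},{"dx":-0.1,"dy":-0.05,"dz":-6.1,"twist":0,"fingers":5},{"dx":-0.1,"dy":-0.05,"dz":-6.1,"twist":0,"fingers":5},{"dx":-0.1,"dy":-0.05,"dz":-6.1,"twist":0,"fingers":1},{"dx":-0.1,"dy":-0.05,"dz":-6.1,"twist":0,"fingers":1},{"dx":-0.1,"dy":-0.05,"dz":-6.1,"twist":0,"fingers":1},{"dx":-0.1,"dy":-0.05,"dz":-6.1,"twist":0,"fingers":1},{"dx":-0.1,"dy":-0.05,"dz":-6.1,"twist":0,"fingers":1},{"dx":-0.1,"dy":-0.05,"dz":-6.1,"twist":0,"fingers":1},{"dx":-0.1,"dy":-0.05,"dz":-6.1,"twist":0,"fingers":1},{"dx":-0.1,"dy":-0.05,"dz":-6.1,"twist":0,"fingers":1}]' 15
```

```text
t: 14.37
position: [417.4, -104.0, 34.9]
eef_rot: [179.8, -0.2, -11.6]
contact_force: [-0.8, -1.3, 3.1]
grip_width: 0.157
```

```bash
python3 -m creep '[{"dx":0,"dy":0,"dz":3,"twist":0,"fingers":1},{"dx":0,"dy":0,"dz":7,"twist":0,"fingers":1},{"dx":0,"dy":1,"dz":11,"twist":5,"fingers":1},{"dx":1.5,"dy":4,"dz":13.5,"twist":10,"fingers":1},{"dx":3,"dy":7,"dz":14,"twist":15,"fingers":1},{"dx":5,"dy":10,"dz":14,"twist":20,"fingers":1},{"dx":7,"dy":13,"dz":14,"twist":25,"fingers":1},{"dx":9,"dy":16.5,"dz":14,"twist":28.9,"fingers":1},{"dx":11,"dy":20,"dz":14,"twist":28.9,"fingers":1},{"dx":13,"dy":24,"dz":14,"twist":28.9,"fingers":1},{"dx":14.5,"dy":27,"dz":14,"twist":28.9,"fingers":1},{"dx":15.5,"dy":28.6,"dz":14,"twist":28.9,"fingers":1},{"dx":15.5,"dy":28.6,"dz":13.5,"twist":28.9,"fingers":1},{"dx":15.5,"dy":28.6,"dz":13.5,"twist":28.9,"fingers":1},{"dx":15.5,"dy":28.6,"dz":13.5,"twist":28.9,"fingers":1},{"dx":15.5,"dy":28.6,"dz":13.5,"twist":28.9,"fingers":1}]'
```

```text
t: 15.7
position: [571.6, 180.9, 169.7]
eef_rot: [179.8, -0.1, 17.3]
contact_force: [0.1, 0.1, -0.9]
grip_width: 0.159
```

```bash
python3 -m creep '[{"dx":0.1,"dy":0.1,"dz":-1.5,"twist":0,"fingers":1},{"dx":0.1,"dy":0.1,"dz":-2.5,"twist":0,"fingers":1},{"dx":0.1,"dy":0.1,"dz":-3,"twist":0,"fingers":1},{"dx":0.1,"dy":0.1,"dz":-3.4,"twist":0,"fingers":1},{"dx":0.1,"dy":0.1,"dz":-3.7,"twist":0,"fingers":1},{"dx":0.1,"dy":0.1,"dz":-4,"twist":0,"fingers":1},{"dx":0.1,"dy":0.1,"dz":-4.3,"twist":0,"fingers":1},{"dx":0.1,"dy":0.1,"dz":-4.6,"twist":0,"fingers":1},{"dx":0.1,"dy":0.1,"dz":-4.8,"twist":0,"fingers":1},{"dx":0.1,"dy":0.1,"dz":-5,"twist":0,"fingers":1},{"dx":0.1,"dy":0.1,"dz":-5.15,"twist":0,"fingers":1},{"dx":0.1,"dy":0.1,"dz":-5.15,"twist":0,"fingers":1},{"dx":0.1,"dy":0.1,"dz":-5.15,"twist":0,"fingers":1}]' 6
```

```text
t: 16.78
position: [572.7, 182.0, 118.2]
eef_rot: [179.8, -0.2, 17.3]
contact_force: [-1.6, -0.3, 0.7]
grip_width: 0.158
```

```bash
python3 -m creep '[{"dx":0,"dy":0,"dz":0,"twist":0,"fingers":5},{"dx":0,"dy":0,"dz":0,"twist":0,"fingers":5},{"dx":0,"dy":0,"dz":0,"twist":0,"fingers":5},{"dx":0,"dy":0,"dz":0,"twist":0,"fingers":5},{"dx":0,"dy":0,"dz":0,"twist":0,"fingers":5},{"dx":0,"dy":0,"dz":3,"twist":0,"fingers":5},{"dx":0,"dy":0,"dz":7,"twist":0,"fingers":5},{"dx":0,"dy":0,"dz":11,"twist":0,"fingers":0},{"dx":0,"dy":0,"dz":14,"twist":0,"fingers":0},{"dx":4,"dy":1.25,"dz":14,"twist":0,"fingers":0},{"dx":8,"dy":2.5,"dz":14,"twist":0,"fingers":0},{"dx":12,"dy":3.75,"dz":14,"twist":0,"fingers":0},{"dx":13.2,"dy":4.1,"dz":14,"twist":0,"fingers":0},{"dx":13.2,"dy":4.1,"dz":14,"twist":0,"fingers":0},{"dx":13.2,"dy":4.1,"dz":12,"twist":0,"fingers":0},{"dx":13.2,"dy":4.1,"dz":12,"twist":0,"fingers":0},{"dx":13.2,"dy":4.1,"dz":12,"twist":0,"fingers":0}]' 15
python3 chk.py r1 >/dev/null
```

```text
t: 18.2
position: [703.5, 222.5, 237.2]
eef_rot: [179.8, 0.0, 17.3]
contact_force: [-0.1, -0.5, 0.5]
grip_width: 0.008
```

View pics/r1.png

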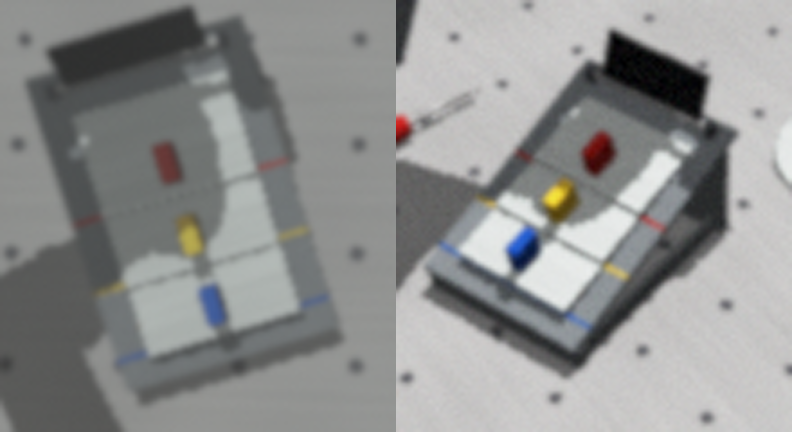

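All three slats match their predicted outlines. Red's lower edge runs (103,216)–(258,172) against a predicted (103,216)–(257,170). The flap is still open. I'll drop the closed fingers behind it.

```bash
python3 -m creep '[{"dx":0,"dy":0,"dz":-3,"twist":0,"fingers":0},{"dx":0,"dy":0,"dz":-6,"twist":0,"fingers":0},{"dx":0,"dy":0,"dz":-7.7,"twist":0,"fingers":0},{"dx":0,"dy":0,"dz":-7.7,"twist":0,"fingers":0},{"dx":0,"dy":0,"dz":-7.7,"twist":0,"fingers":0},{"dx":0,"dy":0,"dz":-7.7,"twist":0,"fingers":0}]'
```

```text
t: 18.8
position: [705.6, 223.2, 165.5]
eef_rot: [179.8, -0.5, 17.4]
contact_force: [0.1, -0.2, 1.2]
grip_width: 0.007
```

```bash
python3 -m creep '[{"dx":-2.2,"dy":-0.68,"dz":0,"twist":0,"fingers":0},{"dx":-3.2,"dy":-1,"dz":0,"twist":0,"fingers":0},{"dx":-4.1,"dy":-1.28,"dz":0,"twist":0,"fingers":0},{"dx":-4.6,"dy":-1.43,"dz":0,"twist":0,"fingers":0},{"dx":-5.06,"dy":-1.57,"dz":0,"twist":0,"fingers":0},{"dx":-5.5,"dy":-1.7,"dz":-0.1,"twist":0,"fingers":0},{"dx":-6.02,"dy":-1.87,"dz":-0.2,"twist":0,"fingers":0},{"dx":-6.4,"dy":-2,"dz":-0.4,"twist":0,"fingers":0},{"dx":-6.78,"dy":-2.11,"dz":-0.6,"twist":0,"fingers":0},{"dx":-6.78,"dy":-2.11,"dz":-0.6,"twist":0,"fingers":0}]'
```

```text
t: 19.63
position: [636.7, 201.7, 158.7]
eef_rot: [179.8, -0.4, 17.3]
contact_force: [0.1, -0.5, 0.9]
grip_width: 0.002
```

```bash
python3 -m creep '[{"dx":-0.35,"dy":-0.1,"dz":-0.3,"twist":0,"fingers":0},{"dx":-0.65,"dy":-0.2,"dz":-0.65,"twist":0,"fingers":0},{"dx":-1.2,"dy":-0.37,"dz":-1,"twist":0,"fingers":0},{"dx":-1.65,"dy":-0.51,"dz":-1.4,"twist":0,"fingers":0},{"dx":-1.9,"dy":-0.6,"dz":-1.8,"twist":0,"fingers":0},{"dx":-2.13,"dy":-0.66,"dz":-2.15,"twist":0,"fingers":0},{"dx":-2.3,"dy":-0.71,"dz":-2.4,"twist":0,"fingers":0},{"dx":-2.3,"dy":-0.71,"dz":-2.6,"twist":0,"fingers":0},{"dx":-2.3,"dy":-0.71,"dz":-2.7,"twist":0,"fingers":0},{"dx":-2.3,"dy":-0.71,"dz":-2.7,"twist":0,"fingers":0}]'
```

```text
t: 20.47
position: [613.5, 194.6, 131.9]
eef_rot: [179.8, -0.3, 17.4]
contact_force: [-1.0, 0.0, 2.1]
grip_width: 0.009
```

```bash
python3 -m creep '[{"dx":0,"dy":0,"dz":-0.1,"twist":0,"fingers":0},{"dx":0,"dy":0,"dz":-0.15,"twist":0,"fingers":0},{"dx":0,"dy":0,"dz":-0.15,"twist":0,"fingers":0}]'; python3 -m creep '[{"dx":0,"dy":0,"dz":-0.1,"twist":0,"fingers":0},{"dx":0,"dy":0,"dz":-0.15,"twist":0,"fingers":0},{"dx":0,"dy":0,"dz":-0.15,"twist":0,"fingers":0}]'
```

```text
t: 20.72
position: [613.5, 194.6, 131.6]
eef_rot: [179.8, -0.3, 17.4]
contact_force: [-2.4, -1.1, 7.2]
grip_width: 0.006
t: 20.97
position: [613.6, 194.6, 131.6]
eef_rot: [179.8, -0.4, 17.4]
contact_force: [-3.3, 0.2, 8.5]
grip_width: 0.004
```

The force rises with no further motion, so the flap is seated. I'll retreat upwards and check.

```bash
python3 -m creep '[{"dx":0,"dy":0,"dz":1,"twist":0,"fingers":0},{"dx":0,"dy":0,"dz":4,"twist":0,"fingers":0},{"dx":0,"dy":0,"dz":8,"twist":0,"fingers":0},{"dx":3,"dy":1,"dz":11,"twist":0,"fingers":0},{"dx":7,"dy":2,"dz":11,"twist":0,"fingers":0},{"dx":10,"dy":3,"dz":11,"twist":0,"fingers":0},{"dx":13,"dy":4,"dz":11,"twist":0,"fingers":0},{"dx":13,"dy":4,"dz":11,"twist":0,"fingers":0},{"dx":13,"dy":4,"dz":11,"twist":0,"fingers":0},{"dx":13,"dy":4,"dz":11,"twist":0,"fingers":0}]'
python3 chk.py k1
```

```text
t: 21.8
position: [743.2, 234.3, 240.7]
eef_rot: [179.7, -0.3, 17.4]
contact_force: [-0.2, -0.1, -0.0]
grip_width: 0.007
blue [[149, 354], [300, 308], [269, 207], [117, 253], [211, 303]]
blue [[457, 249], [564, 309], [620, 242], [514, 185], [520, 238]]
yellow [[126, 286], [279, 239], [248, 138], [95, 184], [188, 232]]
yellow [[495, 201], [602, 259], [657, 194], [551, 139], [558, 189]]
red [[103, 216], [257, 170], [226, 68], [72, 114], [165, 160]]
red [[532, 155], [639, 211], [693, 147], [586, 94], [596, 142]]
```

View pics/k1.png

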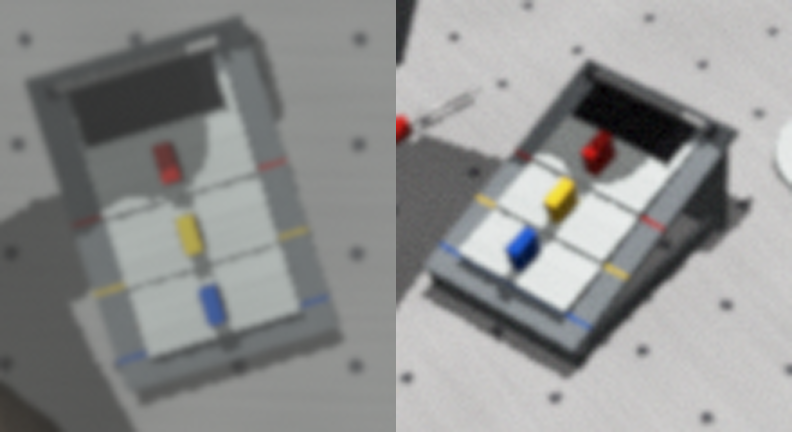

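The flap lies down on the red slat, with its free edge at top crop (88,147)–(224,105) and side crop (574,110)–(672,163). Nothing else has shifted. One numeric check of the flap angle is left.

```bash
cat >> chk.py <<'E'
hg=o+235*ux+8*uz
for th in(0.04,.13,.25):
    e=hg+48*(-np.cos(th)*ux+np.sin(th)*uz)+2.5*uz
    for c,off,sh in((T,(195,140),0),(S,(235,120),396)):
        print(th,((c.proj([e+55*uy,e-55*uy])-off+.5)*3.6+[sh,0]).round().tolist())
E
python3 chk.py k2 | tail -6; python3 -c "
from rig import arm;s=arm.sense();print(s['t'],s['contact_force'],abs(s['dq']).max())"
```

```text
0.04 [[88.0, 148.0], [230.0, 106.0]]
0.04 [[570.0, 114.0], [668.0, 164.0]]
0.13 [[87.0, 148.0], [230.0, 105.0]]
0.13 [[569.0, 111.0], [667.0, 161.0]]
0.25 [[86.0, 147.0], [229.0, 104.0]]
0.25 [[569.0, 107.0], [667.0, 156.0]]
22.0 [-0.12652577 -0.27181544 -0.05218081] 0.13239503494399119
```

```bash
python3 -c "
from rig import arm;print(arm.close_job())"
```

```text
the job is handed in; nothing more can be done
None
```

I laid the blue, yellow and red slats on their own lines, in that order, and released them. I then swung the keeper flap down from behind with closed fingers, and handed the job in at about 22 s. The hand-in gave no verdict.

- **Slats:** the corners that could be seen match the predicted laid outlines to about 1 image pixel (2–3 mm). No slat moved visibly when the flap came down.
- **Keeper flap:** at the end of the push the force rose to 8.5 N with no further motion. The fingertip height there (3.6 mm below the hinge, against 3.7 mm predicted) agrees with about 0.04 rad. The pictures alone cannot tell 0.04 from 0.13 rad with certainty, so I relied on the contact force and height.
- **Bystanders:** the arm stayed clear of them as planned. The last picture covered only the deck area, where the visible part of the screwdriver looked unmoved. I did not re-measure the tin, pad or jar.
- **Robot:** it was clear of everything at hand-in, with the force reading near zero.
- **Disagreements:** one early move was refused because its rows had no twist value; the arm did not move. The yellow slat was gripped about 4 mm higher and 2 mm off the plan, and I allowed for that when placing it.

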